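# Unlock a pressure cooker and lift its lid level over the pot

## Robot

A 6-joint arm with a two-finger parallel gripper is mounted at the origin on a cart in front of the work surface, level with it; the furniture and walls round the work are solid. World frame = base frame: x ahead of the robot, y to its left, z up, the work surface at z = 0. Lengths are in mm, angles in degrees, forces in N, time in s.
With the tool pointing down it reaches from about 275 to 750 mm from the base axis. Payload 10.2 kg.
Tool frame: the origin (TCP) lies at the very end of the fingers, on their centre line; the grasp point (between the pads) lies 19 mm behind it (env.grasp_offset is the distance from the TCP to the grasp point, in mm); z points along the fingers, y is the line along which they close (so a half turn about z gives the same grasp; the last joint's range is limited). The gripper opens to 88 mm and grips with 3 to 60 N. Pads are 18 mm wide; open, the fingers measure 123 mm over their backs; the gripper's body (75 mm by 187 mm) begins 45 mm behind the grasp point.
Start: joints at [62.315, 17.928, 85.812, -0, 76.261, -12.8], TCP at [134.878, 507.384, 201.62] pointing down, gripper open.
Joint ranges: [-168.41, 168.41], [-55.51, 124.54], [10.69, 146.95], [-70.63, 250.63], [1, 178], [-165.06, 165.06]. Speed limits (degrees/s): [136.94, 136.94, 172.46, 180, 180, 180].

## Interface

Orientations are given as a 3x3 rotation matrix whose columns are the frame's x, y, z axes.
In Python, from plant import readout, vision, env gives the robot as it stands.
- The arm moves only by the shell command python3 -m inch FILE [FORCE], which reads ROWS from the file FILE. ROWS is a JSON list of rows, 1 to 12 of them, each written [[rx, ry, rz], [dx, dy, dz], opening]: a rotation vector rx, ry, rz in shares of 45 degrees (1.0 is 45 degrees), then dx, dy, dz in shares of 600 mm (1.0 is 600 mm), then the finger opening in mm; each row shifts and turns the commanded pose from where the row before left it, along the tool's axes as they then stand; what a row does not reach is not made up. A row lasts 1/10 s, in which the tool goes at most 50 mm and 8.59 degrees, less where a joint would pass 70% of its speed; a pose out of reach is approached as far as the arm can. The fingers move at their own pace and stop on an object; FORCE is the grip in N (left out, the last holds). Time passes only in rows, so rows that do not move let the fingers close. It prints the time, the measured TCP pose, the force, the opening and the grip force at its end. A shift or turn number past 1, either way, is cut back to 1. Input that does not fit is refused with a message, and nothing moves.
- readout.sense(): the state, without advancing time (a new reading comes with each control period).
- vision.snapshot(name): name is "scene" or "top"; returns a dict with "frame" (384x512x3 uint8, red, green, blue), "z_map" (384x512 float32, mm along the optical axis (not along the pixel's ray), 0 where there is no reading), "fx", "fy", "cx", "cy" (pixels), "pose" (4x4, takes a point from camera to world coordinates). Camera axes: x right, y up, looking along -z (the intrinsics and any distortion apply to the point x, -y, -z); pixel columns grow to the right and rows downward; lengths in mm; the calibration is good to about 2 mm. A picture is of the moment at which its call begins.
- env.finish_job(): hands the job in; it is judged then, once.
The state is a dict: "time_s": time; "joint_pos": joint angles; "qvel": joint speeds; "tau": joint torques, N m; "tool_pos": TCP position; "tool_rot": TCP orientation; "force": force on the tool from outside, world axes, zero at the start; "ft_torque": the same for the moment, N m; "finger_gap": finger opening in mm; "finger_force": force on a finger pad.
Only numpy, scipy, OpenCV 4.12 (cv2) and the standard library are available. Lean on these libraries where they do the work, as an engineer would, in place of code of your own. Each camera call takes 0.05 s, during which the arm holds its last target. There are 200 camera calls.

## Task

The pressure cooker has been let down and has to be opened: turn the black bar knob on its lid counter-clockwise (seen from above) past its click to the stop, so that the two clamp jaws open, while the lid still sits on the pot. Then lift the lid by that knob straight up to about 10 cm above the pot's rim, level all the way so that the drips under it fall back into the pot, and finish there, still holding it steady and level over the pot. Leave the pot on its trivet and do not disturb the timer, the spice jar or the sugar shaker.

Things in the scene. Friction and masses are not known exactly. Their poses are not given: they have to be found in the camera images.
- cooker_pot: Low round steel pot, 3.5 kg, loose on a flat cork trivet (200 mm across, 8 thick). Diameter 190, flange at the rim 206 across and 6 thick, height 110. Origin: centre of its underside; z up. Black loop handles on its +y and -y sides reach 160 mm from the axis; each loop's two legs stand 36 mm apart and keep the lid's 30 mm wide jaws, and so the lid, from turning.
- pot_rim (a point): Centre of the pot's mouth, in the plane of the rim, 110 mm above the pot's underside.
- cooker_lid: Round steel lid, 203 mm across, about 0.58 kg with its fittings (0.45 to 0.75), balanced on its axis. Origin: on the axis in the face that rests on the rim (at pot_rim while seated); a spigot goes 10 mm deeper. A bridge bar lies along its y axis; the sliding jaw at each end hooks under the flange, 12.5 mm below the rim, while locked. Steam valve and pin stay below 36 mm above the origin.
- knob_grip (a point): Middle of the knob's bar, where to grip it, on the lid's axis, 71 mm above the lid's origin. Turns with the knob: x across the bar, y along it, z up. The black bar is 24 mm thick, 62 long, flat upright sides, from 23 mm below to 17 mm above this point; under it a round skirt 60 mm across.
- lock_knob (a joint): Angle of the knob against the lid, rad: 0 locked (bar along the bridge), grows counter-clockwise seen from above to a hard stop at 1.25 (open). Turns easily to about 0.25; then a sprung roller resists with up to 0.2 N m until the crest at about 0.66, beyond which the knob snaps on to about 1.05 and turns freely to the stop. The jaws move out 7.2 mm a rad and clear the flange from about 0.75.
- kitchen_timer: Bystander: round wind-up timer, red and white, 68 mm across, 60 high. Origin: centre of its underside.
- spice_jar: Bystander: spice jar with a red cap, 47 mm across, 97 high. Origin: centre of its underside.
- sugar_shaker: Bystander: steel shaker with a perforated domed lid, 68 mm across, 92 high. Origin: centre of its underside.
There are look-alikes about, which are no part of the job. What is shaped like the cooker_lid but green is not meant.

How it is judged:
By the outcome, as a careful person would: the job done as asked, in the order asked, and still so for the second after the job is handed in, while the arm keeps its last pose, push and grip.
It also fails if it takes over 35 s, if anything falls off the work surface, if the arm or the gripper's body presses on something with over 40 N, if the wrist force passes 120 N, or if a joint passes its speed limit or range.

## Working session

There is one attempt and no reset: what is moved stays moved. The work goes in short steps, Python scripts to look and compute and a shell command to move; the robot and the scene stay as the last step left them, time stands still between calls to the robot, and variables do not carry over. Pictures are saved under pics/ and viewed, at most 10 in all, crops included, and the job is handed in when it is done.

```bash
mkdir -p pics; ls; python3 - <<'E'
from plant import readout, vision, env
import cv2,numpy as np
for n in("scene","top"):
    s=vision.snapshot(n); np.savez(f"pics/{n}0.npz",**s)
    cv2.imwrite(f"pics/{n}0.png",s["frame"][:,:,::-1]); print(n,s["fx"],s["fy"],s["cx"],s["cy"],s["pose"].round(3).tolist(),[k for k in s])
r=readout.sense();print(r["time_s"],r["tool_pos"],np.round(r["tool_rot"],3),r["force"])
E
```

```text
pics
scene 346.8013272678248 346.8013272678248 256.51093470422495 191.1394051543189 [[0.565, 0.409, -0.717, -152.674], [-0.825, 0.294, -0.482, -780.541], [0.013, 0.864, 0.503, 688.557], [0.0, 0.0, 0.0, 1.0]] ['frame', 'z_map', 'fx', 'fy', 'cx', 'cy', 'pose']
top 463.92993511280497 463.92993511280497 251.21114092393412 192.35874073117654 [[0.15, 0.968, -0.2, 380.078], [-0.989, 0.147, -0.028, -231.109], [0.002, 0.202, 0.979, 1386.228], [0.0, 0.0, 0.0, 1.0]] ['frame', 'z_map', 'fx', 'fy', 'cx', 'cy', 'pose']
0.1 [134.76762498 507.14973434 201.14898837] [[-0.966  0.257 -0.   ]
 [ 0.257  0.966 -0.001]
 [ 0.    -0.001 -1.   ]] [-1.03299636  0.27665062 -0.0325876 ]
```

View pics/scene0.png

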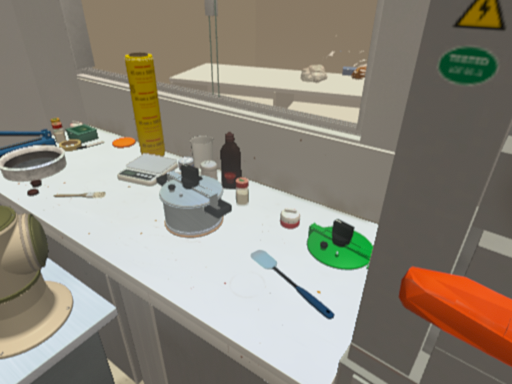

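View pics/top0.png

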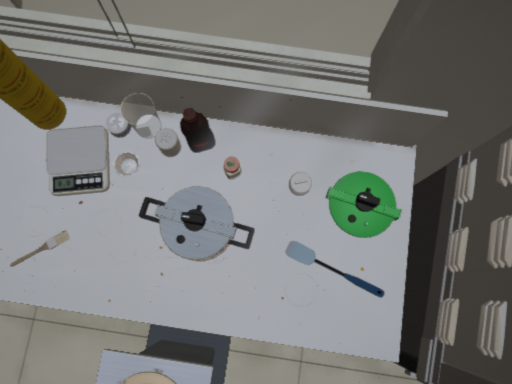

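The top view shows the steel cooker around (196,222), with its knob near (195,219). The green decoy lid is at (363,204), the timer at (301,183), the jar at (232,166) and the shaker at (167,140). Next I'll zoom in and measure.

```bash
cat > h.py <<'E'
import numpy as np,cv2
def load(f): return dict(np.load(f))
def cloud(s):
    v,u=np.mgrid[0:384,0:512]; z=s["z_map"]
    p=np.stack([(u-s["cx"])/s["fx"]*z,-(v-s["cy"])/s["fy"]*z,-z],-1)
    return p@s["pose"][:3,:3].T+s["pose"][:3,3]
def ray(s,u,v,h):
    d=s["pose"][:3,:3]@np.array([(u-s["cx"])/s["fx"],-(v-s["cy"])/s["fy"],-1]); o=s["pose"][:3,3]
    return o+d*(h-o[2])/d[2]
E
python3 - <<'E'
from h import *
a=load("pics/top0.npz");b=load("pics/scene0.npz")
A=a["frame"][180:265,135:260,::-1];B=b["frame"][155:240,145:245,::-1]
A=cv2.resize(A,None,fx=4,fy=4,interpolation=2);B=cv2.resize(B,None,fx=3,fy=3,interpolation=2)
c=np.zeros((340+255,500,3),np.uint8);c[:340,:500]=A;c[340:,:300]=B;cv2.imwrite("pics/crop0.png",c)
for n,s,(r0,r1,c0,c1) in(("top",a,(180,265,135,260)),("scene",b,(155,240,145,245))):
    P=cloud(s)[r0:r1,c0:c1].reshape(-1,3);F=s["frame"][r0:r1,c0:c1].reshape(-1,3)
    print(n,np.histogram(P[:,2],bins=np.arange(-20,260,10)))
    m=(P[:,2]>192)&(P[:,2]<230)&(F.max(1)<75)
    q=P[m];print("knob",len(q),q.mean(0),np.percentile(q,[5,50,95],axis=0).round(1).tolist())
    if len(q)>5:print(cv2.minAreaRect(q[:,:2].astype(np.float32)))
    m=(P[:,2]>119)&(P[:,2]<150);q=P[m];print("lid",len(q),cv2.minEnclosingCircle(q[:,:2].astype(np.float32)),np.median(q,axis=0))
E
```

```text
top (array([   0, 2551, 3015,   31,   16,    5,    0,    0,    0,    0,    0,
          4,   53,  273, 1558, 1877,  589,  192,  166,   16,   11,   26,
        200,    9,    0,    0,    0]), array([-20, -10,   0,  10,  20,  30,  40,  50,  60,  70,  80,  90, 100,
       110, 120, 130, 140, 150, 160, 170, 180, 190, 200, 210, 220, 230,
       240, 250]))
knob 205 [532.36702944 -61.35377452 204.97505137] [[521.8, -86.6, 197.3], [531.6, -62.5, 205.6], [543.9, -32.7, 209.8]]
((533.5478515625, -59.040435791015625), (61.08052062988281, 24.65166473388672), 88.31836700439453)
lid 4100 ((533.8939819335938, -58.201202392578125), 160.5888214111328) [528.3605642  -64.56994294 131.74160033]
scene (array([   0,  954, 1555,  305,  419,  704,  320,  268,  282,  285,  304,
        333,  258,  343,  671,  694,  362,   82,   84,   50,   48,   56,
         85,    0,    0,    0,    0]), array([-20, -10,   0,  10,  20,  30,  40,  50,  60,  70,  80,  90, 100,
       110, 120, 130, 140, 150, 160, 170, 180, 190, 200, 210, 220, 230,
       240, 250]))
knob 107 [529.85878691 -67.82034108 201.49693508] [[524.0, -90.8, 193.5], [528.0, -70.2, 202.8], [540.1, -38.5, 207.2]]
((532.6858520507812, -63.16046905517578), (19.982696533203125, 58.074493408203125), 2.6790499687194824)
lid 1781 ((624.7872924804688, -73.84864807128906), 197.19692993164062) [513.91007584 -84.61367078 131.68304351]
```

View pics/crop0.png

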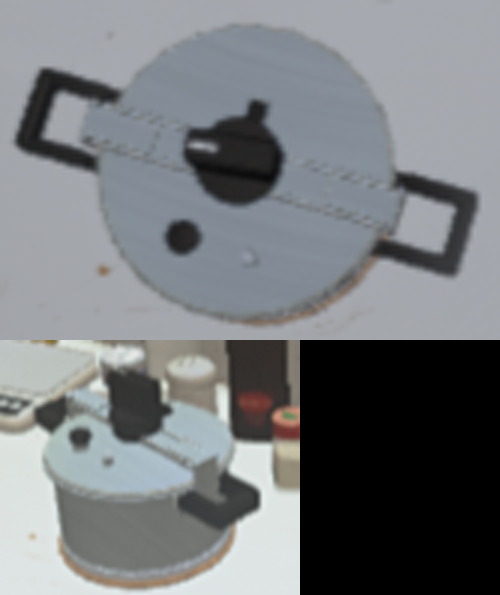

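The crop shows the bar running roughly from (187,145) to (278,160). The bridge is tilted slightly more than that, and the loop handles sit at both ends. Next come the precise angles and centre.

```bash
python3 - <<'E'
from h import *
a=load("pics/top0.npz");b=load("pics/scene0.npz")
for n,s,(r0,r1,c0,c1) in(("top",a,(180,265,135,260)),("scene",b,(155,240,145,245))):
    P=cloud(s)[r0:r1,c0:c1].reshape(-1,3);F=s["frame"][r0:r1,c0:c1].reshape(-1,3)
    d=np.hypot(P[:,0]-533,P[:,1]+60)
    def pr(t,m):
        q=P[m].astype(np.float32);w,V=np.linalg.eigh(np.cov(q[:,:2].T));v=V[:,1]*np.sign(V[1,1])
        print(n,t,len(q),q.mean(0).round(1),np.median(q[:,2]),"yaw of y",np.degrees(np.arctan2(-v[0],v[1])).round(2),cv2.minAreaRect(q[:,:2]))
    pr("bar",(P[:,2]>199)&(P[:,2]<215)&(d<50))
    pr("handles",(d>112)&(d<175)&(P[:,2]>50)&(F.max(1)<90))
    if n=="top":
        m=(P[:,2]>122)&(P[:,2]<140)&(d<110)&(F.min(1)>100)
        q=P[m];print("lid z",np.median(q[:,2]),q[:,:2].max(0),q[:,:2].min(0))
# ray casting: top-face corners of bar in both views at z=206
for n,s in(("top",a),("scene",b)):
    g=s["frame"].max(2);z=cloud(s)[:,:,2];C=cloud(s)
    d=np.hypot(C[:,:,0]-533,C[:,:,1]+60)
    m=((z>200)&(z<215)&(d<45)).astype(np.uint8);M=cv2.moments(m,True);u,v=M["m10"]/M["m00"],M["m01"]/M["m00"]
    print(n,u,v,ray(s,u,v,206))
E
```

```text
Traceback (most recent call last):
cv2.error: OpenCV(4.12.0) /io/opencv/modules/imgproc/src/convhull.cpp:143: error: (-215:Assertion failed) total >= 0 && (depth == CV_32F || depth == CV_32S) in function 'convexHull'
```

```bash
cat > m.py <<'E'
from h import *
a=load("pics/top0.npz");b=load("pics/scene0.npz")
for n,s,(r0,r1,c0,c1) in(("top",a,(180,265,135,260)),("scene",b,(155,240,145,245))):
    P=cloud(s)[r0:r1,c0:c1].reshape(-1,3);F=s["frame"][r0:r1,c0:c1].reshape(-1,3)
    d=np.hypot(P[:,0]-533,P[:,1]+60)
    def pr(t,m):
        q=P[m].astype(np.float32);w,V=np.linalg.eigh(np.cov(q[:,:2].T));v=V[:,1]*np.sign(V[1,1])
        print(n,t,len(q),q.mean(0).round(1),np.median(q[:,2]),"yaw of y",np.degrees(np.arctan2(-v[0],v[1])).round(2),cv2.minAreaRect(np.ascontiguousarray(q[:,:2])))
    pr("bar",(P[:,2]>199)&(P[:,2]<215)&(d<50))
    pr("handles",(d>112)&(d<175)&(P[:,2]>50)&(F.max(1)<90))
    if n=="top":
        m=(P[:,2]>122)&(P[:,2]<140)&(d<110)&(F.min(1)>100)
        q=P[m];print("lid z",np.median(q[:,2]),q[:,:2].max(0),q[:,:2].min(0))
for n,s in(("top",a),("scene",b)):
    C=cloud(s);z=C[:,:,2]
    d=np.hypot(C[:,:,0]-533,C[:,:,1]+60)
    m=((z>200)&(z<215)&(d<45)).astype(np.uint8);M=cv2.moments(m,True);u,v=M["m10"]/M["m00"],M["m01"]/M["m00"]
    print(n,u,v,ray(s,u,v,206))
E
python3 m.py
```

```text
top bar 216 [533.  -58.2 205.6] 205.90543 yaw of y -1.31 ((533.2010498046875, -58.58183288574219), (61.51599884033203, 24.217727661132812), 87.85237884521484)
top handles 418 [534.4 -47.9 121.3] 121.61075 yaw of y -7.74 ((533.6289672851562, -55.65869140625), (320.1000671386719, 58.9279899597168), 82.41496276855469)
lid z 131.49756294301392 [633.41476075  45.12526835] [ 433.31206321 -169.4465124 ]
scene bar 91 [532.9 -63.5 204.4] 204.84126 yaw of y 1.98 ((536.2783813476562, -60.14927291870117), (63.38128662109375, 24.59075355529785), 89.87637329101562)
scene handles 307 [ 516.5 -135.3  115.3] 117.06321 yaw of y -6.01 ((532.3052978515625, -64.79312133789062), (312.6791076660156, 57.95830535888672), 82.47415924072266)
top 192.37799043062202 217.55023923444975 [533.16400151 -58.0289191  206.        ]
scene 188.88235294117646 167.64705882352942 [531.42888629 -65.24602863 206.        ]
```

Measured: axis at about (533,-60) and bar top at 206, which agrees with 8+110+88. The bridge yaw is -7.6° and the bar yaw about -1.8°, so the knob starts near 0.1 rad. First I'll raise and rotate the tool.

The manual's scale: shifts go in shares of 600 mm and turns go in shares of 45 degrees. Converting my numbers, -20 mm / 600 = -0.0333, 8.5 degrees / 45 = 0.1889.

```bash
echo '[[[0, 0, 0.1889], [0, 0, -0.0333], 88], [[0, 0, 0.1889], [0, 0, -0.0333], 88], [[0, 0, 0.1889], [0, 0, -0.0333], 88], [[0, 0, 0.1889], [0, 0, 0], 88], [[0, 0, 0.1889], [0, 0, 0], 88], [[0, 0, 0.1889], [0, 0, 0], 88], [[0, 0, 0.1889], [0, 0, 0], 88], [[0, 0, 0.1889], [0, 0, 0], 88], [[0, 0, 0.1889], [0, 0, 0], 88], [[0, 0, 0], [0, 0, 0], 88]]' > rows.txt && python3 -m inch rows.txt
cat > go.py <<'E'
import sys,numpy as np
from plant import readout
r=readout.sense();R=np.array(r["tool_rot"]);t=np.array([float(x) for x in sys.argv[1:4]])
print("t",r["time_s"],"pos",r["tool_pos"].round(1),"tool-axes shift",(R.T@(t-r["tool_pos"])).round(1),"yaw y",np.degrees(np.arctan2(R[1,1],R[0,1])).round(2),"z",R[:,2].round(4),"F",np.round(r["force"],1),"T",np.round(r["ft_torque"],2),"gap",r["finger_gap"],r["finger_force"],"q",np.round(r["joint_pos"],1))
E
python3 go.py 533 -60 260
```

```text
time_s: 1.1
tool_pos: [134.8, 507.3, 261.3]
tool_rot: [[0.025, 1.0, -0.0], [1.0, -0.025, -0.001], [-0.001, -0.0, -1.0]]
force: [0.7, -0.1, 0.4]
finger_gap: 88.3
finger_force: 0.0
t 1.1 pos [134.8 507.3 261.3] tool-axes shift [-557.   412.5    1.5] yaw y -1.46 z [-3.e-04 -6.e-04 -1.e+00] F [ 0.7 -0.1  0.4] T [-0.05  0.05  0.  ] gap 88.31157666277859 0.0 q [62.3 15.9 79.6 -0.  84.5 63.8]
```

In the tool's units: -31 mm / 600 = -0.0517, 23 mm / 600 = 0.0383.

```bash
echo '[[[0, 0, 0], [-0.0517, 0.0383, 0], 88], [[0, 0, 0], [-0.0517, 0.0383, 0], 88], [[0, 0, 0], [-0.0517, 0.0383, 0], 88], [[0, 0, 0], [-0.0517, 0.0383, 0], 88], [[0, 0, 0], [-0.0517, 0.0383, 0], 88], [[0, 0, 0], [-0.0517, 0.0383, 0], 88], [[0, 0, 0], [-0.0517, 0.0383, 0], 88], [[0, 0, 0], [-0.0517, 0.0383, 0], 88], [[0, 0, 0], [-0.0517, 0.0383, 0], 88], [[0, 0, 0], [-0.0517, 0.0383, 0], 88], [[0, 0, 0], [-0.0517, 0.0383, 0], 88], [[0, 0, 0], [-0.0517, 0.0383, 0], 88]]' > rows.txt && python3 -m inch rows.txt >/dev/null;  echo '[[[0, 0, 0], [-0.0517, 0.0383, 0], 88], [[0, 0, 0], [-0.0517, 0.0383, 0], 88], [[0, 0, 0], [-0.0517, 0.0383, 0], 88], [[0, 0, 0], [-0.0517, 0.0383, 0], 88], [[0, 0, 0], [-0.0517, 0.0383, 0], 88], [[0, 0, 0], [-0.0517, 0.0383, 0], 88], [[0, 0, 0], [-0.05, 0.0367, 0], 88], [[0, 0, 0], [0, 0, 0], 88]]' > rows.txt && python3 -m inch rows.txt >/dev/null
python3 go.py 533 -60 260
```

```text
t 3.1 pos [557.6 -94.2 260.1] tool-axes shift [ 33.6 -25.4   0.1] yaw y -1.32 z [-1.7e-03  1.0e-04 -1.0e+00] F [-0.   1.8  0.1] T [-0.09  0.11  0.03] gap 87.96292980963449 0.0 q [-21.4  21.4  72.4  -0.   86.3 -20.1]
```

In the tool's units: 33.6 mm / 600 = 0.056, -25.4 mm / 600 = -0.0423, -0.2 degrees / 45 = -0.0044.

```bash
echo '[[[0, 0, -0.0044], [0.056, -0.0423, 0], 88], [[0, 0, 0], [0, 0, 0.0167], 88], [[0, 0, 0], [0, 0, 0], 88]]' > rows.txt && python3 -m inch rows.txt >/dev/null; python3 go.py 533 -60 173
python3 - <<'E'
from plant import vision
import cv2,numpy as np
o=[]
for n,(r,c) in(("scene",(90,130)),("top",(150,130))):
    s=vision.snapshot(n);o.append(cv2.resize(s["frame"][r:r+120,c:c+130,::-1],None,fx=3,fy=3,interpolation=2))
cv2.imwrite("pics/a1.png",np.hstack(o))
E
```

```text
t 3.4 pos [531.3 -56.  250.8] tool-axes shift [-4.   1.9 77.8] yaw y -0.97 z [-1.5e-03  4.0e-04 -1.0e+00] F [-0.4  0.1 -0.4] T [-0.1   0.02  0.03] gap 87.97232064807224 0.0 q [-18.6  17.4  79.2  -0.   83.5 -17.6]
```

View pics/a1.png

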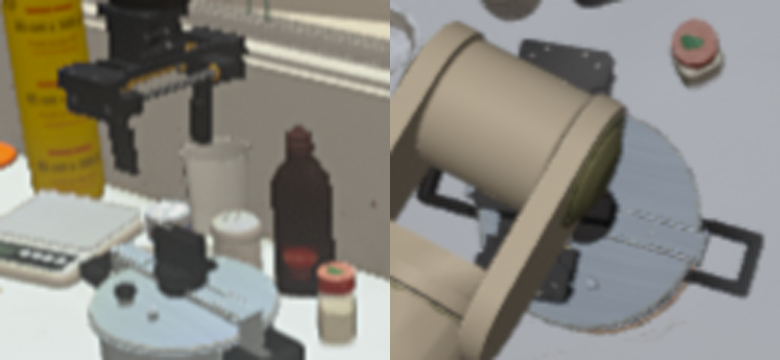

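The scene view shows the open fingers straddling the bar from above, near (165,130) in the crop, with the surroundings clear. Next: descend, then a light close.

In the tool's units: 15 mm / 600 = 0.025, 10 mm / 600 = 0.0167, 0.6 degrees / 45 = 0.0133.

```bash
echo '[[[0, 0, 0.0133], [-0.0067, 0.0033, 0], 88], [[0, 0, 0], [0, 0, 0.025], 88], [[0, 0, 0], [0, 0, 0.025], 88], [[0, 0, 0], [0, 0, 0.025], 88], [[0, 0, 0], [0, 0, 0.025], 88], [[0, 0, 0], [0, 0, 0.0167], 88], [[0, 0, 0], [0, 0, 0.0133], 88], [[0, 0, 0], [0, 0, 0], 88]]' > rows.txt && python3 -m inch rows.txt | head -1; python3 go.py 533 -60 173
echo '[[[0, 0, 0], [0, 0, 0], 40], [[0, 0, 0], [0, 0, 0], 20], [[0, 0, 0], [0, 0, 0], 20], [[0, 0, 0], [0, 0, 0], 20], [[0, 0, 0], [0, 0, 0], 20], [[0, 0, 0], [0, 0, 0], 20], [[0, 0, 0], [0, 0, 0], 20]]' > rows.txt && python3 -m inch rows.txt 8|head -1;python3 go.py 533 -60 173
```

```text
time_s: 4.3
t 4.3 pos [533.7 -61.  172.9] tool-axes shift [ 0.9 -0.7 -0.1] yaw y -1.79 z [-1.4e-03  4.0e-04 -1.0e+00] F [-0.1  0.6  0.7] T [-0.08  0.04  0.01] gap 88.13222303853742 0.0 q [-19.   20.8  86.2  -0.   73.1 -17.2]
time_s: 5.0
t 5.0 pos [533.9 -60.8 173.6] tool-axes shift [ 0.8 -0.9  0.6] yaw y -1.79 z [ 0. -0. -1.] F [-0.2  0.5  0.8] T [-0.08  0.06 -0.  ] gap 34.42081199960048 0.0 q [-19.   20.8  86.2  -0.   73.1 -17.2]
```

```bash
echo '[[[0, 0, 0], [0, 0, 0], 20], [[0, 0, 0], [0, 0, 0], 20], [[0, 0, 0], [0, 0, 0], 20], [[0, 0, 0], [0, 0, 0], 20], [[0, 0, 0], [0, 0, 0], 20]]' > rows.txt && python3 -m inch rows.txt 8|head -1;python3 go.py 533 -60 173
```

```text
time_s: 5.5
t 5.5 pos [533.9 -60.8 173.6] tool-axes shift [ 0.8 -0.9  0.6] yaw y -1.79 z [ 0.  0. -1.] F [-0.2  0.7  0.8] T [-0.13  0.03  0.04] gap 19.844008035463098 0.0 q [-19.   20.8  86.2   0.   73.1 -17.2]
```

The gap went below 24 mm with no pad force, so I'll look before going on.

```bash
python3 - <<'E'
from plant import vision
import cv2,numpy as np
o=[]
for n,(r,c) in(("scene",(90,130)),("top",(150,130))):
    s=vision.snapshot(n);np.savez(f"pics/{n}2.npz",**s);o.append(cv2.resize(s["frame"][r:r+120,c:c+130,::-1],None,fx=3,fy=3,interpolation=2))
cv2.imwrite("pics/a2.png",np.hstack(o))
E
```

```text
(no output)
```

View pics/a2.png

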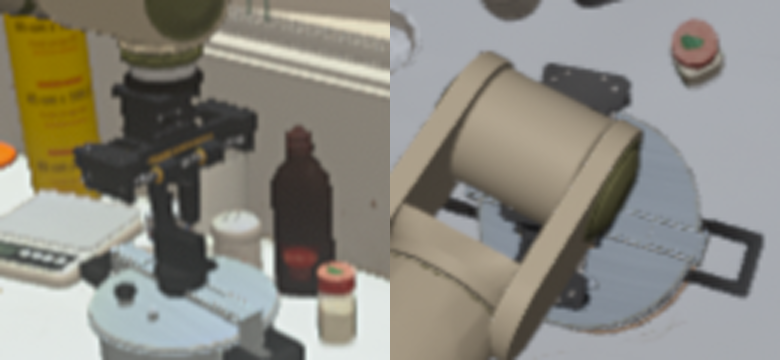

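```bash
python3 - <<'E'
from h import *
s=load("pics/scene2.npz");s0=load("pics/scene0.npz")
def proj(s,p):
    q=s["pose"][:3,:3].T@(np.array(p)-s["pose"][:3,3]);return s["cx"]+s["fx"]*q[0]/-q[2],s["cy"]-s["fy"]*q[1]/-q[2]
for p in[(533.9,-60.8,173.6),(533.9,-60.8,206),(524,-60.8,173.6),(544,-60.8,173.6)]:
    u,v=proj(s,p);print(p,u,v,"crop",(u-130)*3,(v-90)*3)
f=lambda s:cv2.convertScaleAbs(cv2.resize(s["frame"][130:200,160:220,::-1],None,fx=6,fy=6,interpolation=cv2.INTER_NEAREST),alpha=2.0,beta=30)
cv2.imwrite("pics/a3.png",np.hstack([f(s0),f(s)]))
P=cloud(s)
for v in range(146,190,4):
    print(v,[tuple(P[v,u].round().astype(int).tolist()) for u in range(178,202,3)])
E
```

```text
(533.9, -60.8, 173.6) 189.27451835301085 176.18430576518065 crop 177.82355505903254 258.552917295542
(533.9, -60.8, 206) 188.39867040596877 166.98967478419684 crop 175.19601121790632 230.9690243525905
(524, -60.8, 173.6) 187.0610892117041 177.3736203106424 crop 171.18326763511226 262.12086093192715
(544, -60.8, 173.6) 191.5033900475455 174.9866936633028 crop 184.51017014263653 254.96008098990836
146 [(497, -65, 290), (493, -82, 296), (493, -94, 299), (504, -95, 295), (514, -96, 292), (553, -70, 272), (558, -77, 272), (789, 134, 141)]
150 [(474, -88, 291), (488, -86, 286), (496, -90, 284), (504, -93, 282), (554, -54, 255), (552, -69, 259), (559, -75, 258), (786, 133, 125)]
154 [(882, 365, 12), (508, -62, 260), (511, -71, 261), (525, -69, 255), (548, -59, 245), (547, -72, 248), (557, -76, 246), (787, 136, 107)]
158 [(873, 358, -4), (510, -58, 245), (511, -70, 248), (526, -67, 242), (548, -57, 231), (550, -68, 233), (558, -73, 231), (790, 141, 86)]
162 [(783, 261, 37), (511, -55, 230), (509, -71, 236), (523, -69, 230), (545, -59, 218), (546, -71, 221), (555, -74, 219), (790, 142, 68)]
166 [(804, 288, 2), (511, -53, 216), (511, -66, 220), (522, -68, 216), (539, -63, 208), (818, 208, 19), (787, 159, 46), (788, 142, 50)]
170 [(780, 264, -1), (527, -34, 191), (524, -51, 197), (523, -65, 201), (527, -74, 202), (529, -84, 204), (537, -90, 203), (791, 147, 29)]
174 [(555, 14, 150), (527, -32, 176), (527, -45, 179), (525, -61, 185), (525, -74, 189), (524, -88, 194), (535, -90, 190), (790, 148, 10)]
178 [(541, 0, 145), (522, -35, 164), (525, -45, 166), (524, -60, 171), (524, -74, 176), (526, -85, 178), (532, -92, 178), (554, -83, 166)]
182 [(533, -7, 136), (528, -26, 144), (508, -62, 165), (511, -72, 167), (518, -79, 166), (524, -85, 165), (533, -89, 162), (570, -65, 138)]
186 [(511, -29, 138), (518, -36, 137), (509, -59, 149), (515, -66, 148), (516, -78, 152), (527, -80, 147), (533, -88, 147), (543, -91, 144)]
```

View pics/a3.png

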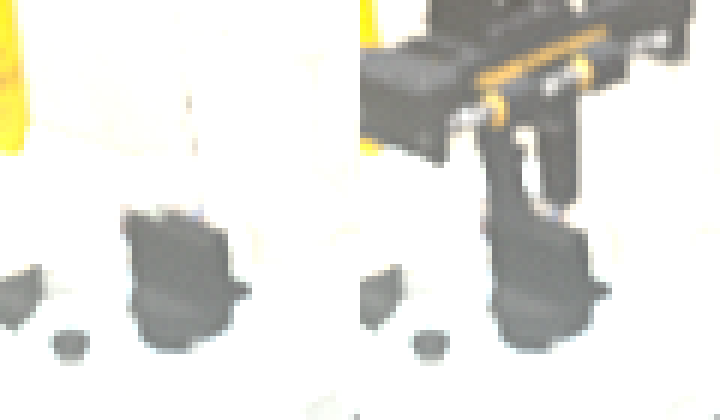

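The fingers seem to have closed above the bar. Their back faces (x≈511 and 555) end around z≈205–215, which is higher than the reported TCP of 173. Next I'll measure where the tips actually are.

```bash
python3 - <<'E'
from h import *
s=load("pics/scene2.npz");P=cloud(s)
for v in range(158,174): print(v,[tuple(P[v,u].round().astype(int).tolist()) for u in (181,183,185,187,192,194,196)])
E
echo '[[[0, 0, 0], [0, 0, 0], 88], [[0, 0, 0], [0, 0, 0], 88], [[0, 0, 0], [0, 0, 0], 88], [[0, 0, 0], [0, 0, 0], 88], [[0, 0, 0], [0, 0, 0], 88], [[0, 0, 0], [0, 0, 0], 88], [[0, 0, 0], [0, 0, 0], 88], [[0, 0, 0], [0, 0, 0], 88]]' > rows.txt && python3 -m inch rows.txt|tail -2
python3 - <<'E'
from h import *
from plant import vision,readout
s=vision.snapshot("scene");np.savez("pics/scene3.npz",**s);P=cloud(s)
print(readout.sense()["tool_pos"])
d=np.abs(s["z_map"]-load("pics/scene0.npz")["z_map"])>25
m=d&(abs(P[:,:,0]-534)<66)&(abs(P[:,:,1]+61)<25)&(P[:,:,2]>150)&(P[:,:,2]<300)
for t,mm in(("-x finger",m&(P[:,:,0]<515)),("+x finger",m&(P[:,:,0]>553))):
    q=P[mm];print(t,len(q));print(np.histogram(q[:,2],bins=np.arange(150,301,10))[0]); l=q[q[:,2]<np.percentile(q[:,2],15)];print(l.min(0),l.mean(0))
cv2.imwrite("pics/a4.png",cv2.convertScaleAbs(cv2.resize(s["frame"][120:200,150:230,::-1],None,fx=6,fy=6,interpolation=cv2.INTER_NEAREST),alpha=1.5,beta=30))
E
```

```text
158 [(510, -58, 245), (507, -69, 249), (516, -69, 246), (526, -67, 242), (547, -67, 233), (551, -71, 233), (558, -73, 231)]
159 [(509, -59, 242), (509, -67, 245), (513, -72, 244), (522, -71, 241), (546, -67, 230), (553, -69, 228), (556, -75, 229)]
160 [(-153, -781, 689), (510, -65, 240), (511, -73, 242), (521, -71, 238), (545, -68, 227), (550, -71, 227), (558, -72, 224)]
161 [(512, -54, 233), (509, -66, 238), (511, -72, 238), (520, -71, 235), (545, -67, 224), (548, -73, 224), (557, -73, 221)]
162 [(511, -55, 230), (509, -66, 234), (511, -72, 235), (523, -69, 230), (544, -68, 221), (549, -71, 220), (555, -74, 219)]
163 [(511, -54, 227), (510, -65, 230), (512, -71, 231), (523, -68, 226), (546, -66, 217), (548, -72, 217), (555, -74, 216)]
164 [(514, -51, 221), (510, -64, 226), (512, -71, 228), (520, -71, 225), (546, -66, 213), (549, -71, 213), (788, 159, 55)]
165 [(511, -54, 220), (513, -60, 221), (512, -70, 224), (519, -71, 222), (815, 210, 25), (787, 170, 47), (784, 155, 53)]
166 [(511, -53, 216), (511, -61, 219), (511, -71, 222), (522, -68, 216), (813, 209, 21), (790, 173, 41), (787,
[... 539 characters left out ...]
189), (526, -53, 193), (524, -64, 197), (526, -83, 202), (529, -88, 202), (536, -91, 200)]
172 [(525, -35, 184), (526, -43, 187), (524, -54, 191), (527, -60, 191), (524, -85, 200), (527, -91, 201), (533, -93, 198)]
173 [(525, -34, 180), (525, -44, 184), (526, -51, 185), (525, -61, 188), (525, -83, 195), (528, -88, 196), (533, -92, 195)]
finger_gap: 81.9
finger_force: 0.0
[533.86976219 -60.82095346 173.61016888]
-x finger 122
[ 0  0  0  0  0  0 14 27 21 23 20  6  0  2  9]
[478.77464234 -71.28519744 211.01744386] [484.91782985 -64.9353894  216.54645819]
+x finger 193
[ 0  0  0  0  0  0 17 23 24 24 27 20 11 21 26]
[573.78617697 -75.12599776 211.34767509] [579.80691282 -67.03233144 218.1771692 ]
```

View pics/a4.png

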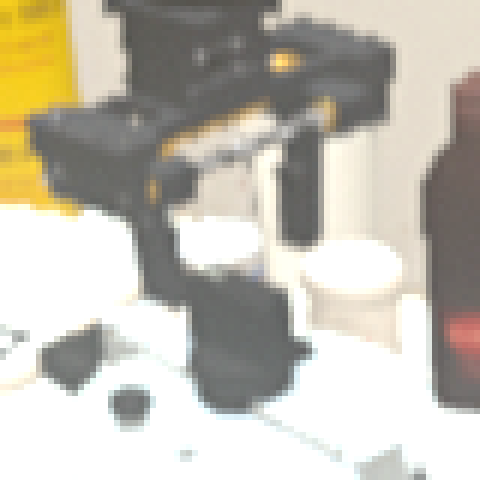

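With the fingers open, both tips show at z≈210 while the readout says 173.6. The bar top (206) and the table (0) check out in both cameras, so the readout's z is about 36 mm low for the fingertips. I'll go by vision and descend in small monitored steps.

In the tool's units: 4 mm / 600 = 0.0067, 3 mm / 600 = 0.005.

```bash
echo '[[[0, 0, 0], [0, 0, 0.005], 88], [[0, 0, 0], [0, 0, 0.005], 88], [[0, 0, 0], [0, 0, 0.0067], 88], [[0, 0, 0], [0, 0, 0], 88]]' > rows.txt && python3 -m inch rows.txt|grep -E 'force|pos'
python3 - <<'E'
from h import *
from plant import vision,readout
s=vision.snapshot("scene");np.savez("pics/scene4.npz",**s);P=cloud(s)
r=readout.sense();print(r["tool_pos"],r["force"])
d=np.abs(s["z_map"]-load("pics/scene0.npz")["z_map"])>25
m=d&(abs(P[:,:,0]-534)<66)&(abs(P[:,:,1]+61)<25)&(P[:,:,2]>150)&(P[:,:,2]<300)
for t,mm in(("-x finger",m&(P[:,:,0]<515)),("+x finger",m&(P[:,:,0]>553))):
    q=P[mm];print(t,len(q),np.sort(q[:,2])[:6].round(1)); l=q[q[:,2]<260];print(l.min(0),l.max(0),np.median(l,axis=0))
E
```

```text
tool_pos: [533.6, -60.7, 162.9]
force: [-0.5, 0.5, -0.7]
finger_force: 0.0
[533.72003825 -60.75929436 163.26755269] [-0.09396924 -0.55435341 -0.21048717]
-x finger 156 [202.  202.4 202.7 203.1 203.1 205. ]
[472.12988909 -73.17567514 202.00040245] [492.71099537 -50.34156901 253.96217639] [477.66665596 -68.01356259 226.54707974]
+x finger 209 [199.  199.  199.2 201.1 202.6 203.4]
[575.85981994 -76.17864448 199.00485098] [595.79985203 -52.41760561 258.96080193] [583.62525669 -70.6766686  229.44750648]
```

The tips are at about 200 when the readout says 163, and there's no contact, which confirms the offset. 26 mm more to go.

In the tool's units: 4 mm / 600 = 0.0067.

```bash
echo '[[[0, 0, 0], [0, 0, 0.0067], 88], [[0, 0, 0], [0, 0, 0.0067], 88], [[0, 0, 0], [0, 0, 0.0067], 88], [[0, 0, 0], [0, 0, 0.0067], 88], [[0, 0, 0], [0, 0, 0.0067], 88], [[0, 0, 0], [0, 0, 0], 88]]' > rows.txt && python3 -m inch rows.txt|grep -E 'force|pos'
```

```text
tool_pos: [533.6, -60.8, 143.0]
force: [-0.3, 0.9, -0.3]
finger_force: 0.0
```

In the tool's units: 3 mm / 600 = 0.005.

```bash
echo '[[[0, 0, 0], [0, 0, 0.005], 88], [[0, 0, 0], [0, 0, 0.005], 88], [[0, 0, 0], [0, 0, 0], 88]]' > rows.txt && python3 -m inch rows.txt|grep -E 'force|pos'; echo '[[[0, 0, 0], [0, 0, 0], 30], [[0, 0, 0], [0, 0, 0], 16], [[0, 0, 0], [0, 0, 0], 16], [[0, 0, 0], [0, 0, 0], 16], [[0, 0, 0], [0, 0, 0], 16], [[0, 0, 0], [0, 0, 0], 16], [[0, 0, 0], [0, 0, 0], 16], [[0, 0, 0], [0, 0, 0], 16], [[0, 0, 0], [0, 0, 0], 16], [[0, 0, 0], [0, 0, 0], 16], [[0, 0, 0], [0, 0, 0], 16]]' > rows.txt && python3 -m inch rows.txt 8 >/dev/null; python3 go.py 533 -60 137
```

```text
tool_pos: [533.7, -60.8, 137.2]
force: [-0.0, -0.2, -0.4]
finger_force: 0.0
t 8.9 pos [534.1 -60.9 137.7] tool-axes shift [ 0.8 -1.1  0.7] yaw y -1.79 z [ 6.e-04 -1.e-04 -1.e+00] F [ 2.6 -0.3 -1. ] T [-0.07 -0.32  0.01] gap 23.981106529339304 7.9999907640740275 q [-19.   22.8  89.    0.   68.2 -17.2]
```

Gripped: gap 24.0 mm, 8 N. Firming up the grip and turning counter-clockwise, which is negative about the tool z.

In the tool's units: -4 degrees / 45 = -0.0889.

```bash
echo '[[[0, 0, 0], [0, 0, 0], 16], [[0, 0, 0], [0, 0, 0], 16], [[0, 0, -0.0889], [0, 0, 0], 16], [[0, 0, -0.0889], [0, 0, 0], 16], [[0, 0, -0.0889], [0, 0, 0], 16], [[0, 0, -0.0889], [0, 0, 0], 16], [[0, 0, -0.0889], [0, 0, 0], 16], [[0, 0, 0], [0, 0, 0], 16]]' > rows.txt && python3 -m inch rows.txt 35 >/dev/null; python3 go.py 533 -60 137;echo '[[[0, 0, -0.0889], [0, 0, 0], 16], [[0, 0, -0.0889], [0, 0, 0], 16], [[0, 0, -0.0889], [0, 0, 0], 16], [[0, 0, 0], [0, 0, 0], 16]]' > rows.txt && python3 -m inch rows.txt  >/dev/null; python3 go.py 533 -60 137
```

```text
t 9.7 pos [534.  -60.8 137.7] tool-axes shift [ 1.  -0.7  0.7] yaw y 18.24 z [ 4.e-04  1.e-04 -1.e+00] F [ 4.   0.7 -0.2] T [-0.02 -0.42 -0.06] gap 23.50284692099563 34.999113539233804 q [-19.   22.8  89.    0.   68.3 -37.2]
t 10.1 pos [534.  -60.6 137.7] tool-axes shift [ 1.1 -0.6  0.7] yaw y 30.16 z [ 4.e-04  3.e-04 -1.e+00] F [ 4.3  1.2 -0.5] T [ 0.19 -0.58  0.03] gap 23.55257915862028 34.99911239370704 q [-19.   22.8  89.    0.   68.3 -49.2]
```

In the tool's units: -4 degrees / 45 = -0.0889.

```bash
echo '[[[0, 0, -0.0889], [0, 0, 0], 16], [[0, 0, -0.0889], [0, 0, 0], 16], [[0, 0, -0.0889], [0, 0, 0], 16], [[0, 0, -0.0889], [0, 0, 0], 16], [[0, 0, -0.0889], [0, 0, 0], 16], [[0, 0, -0.0889], [0, 0, 0], 16], [[0, 0, -0.0889], [0, 0, 0], 16], [[0, 0, 0], [0, 0, 0], 16]]' > rows.txt && python3 -m inch rows.txt  >/dev/null; python3 go.py 533 -60 137;echo '[[[0, 0, -0.0444], [0, 0, 0], 16], [[0, 0, -0.0222], [0, 0, 0], 16], [[0, 0, -0.0222], [0, 0, 0], 16], [[0, 0, 0], [0, 0, 0], 16]]' > rows.txt && python3 -m inch rows.txt  >/dev/null; python3 go.py 533 -60 137;echo '[[[0, 0, -0.0222], [0, 0, 0], 16], [[0, 0, 0], [0, 0, 0], 16]]' > rows.txt && python3 -m inch rows.txt  >/dev/null; python3 go.py 533 -60 137
```

```text
t 10.9 pos [534.  -60.5 137.7] tool-axes shift [ 1.2 -0.1  0.7] yaw y 58.1 z [ 5.e-04  4.e-04 -1.e+00] F [ 4.1  1.9 -1.8] T [ 0.34 -0.66  0.01] gap 23.52032668392741 34.99926757067442 q [-19.   22.8  89.    0.   68.3 -77.1]
t 11.3 pos [534.1 -60.5 137.7] tool-axes shift [ 1.2 -0.1  0.7] yaw y 62.0 z [ 6.e-04  5.e-04 -1.e+00] F [4.3 2.8 0.1] T [ 0.41 -0.76 -0.01] gap 23.78520490495786 34.99969135969877 q [-19.   22.8  89.    0.   68.2 -81. ]
t 11.5 pos [534.1 -60.5 137.7] tool-axes shift [ 1.2 -0.1  0.7] yaw y 63.0 z [ 6.e-04  6.e-04 -1.e+00] F [ 4.6  3.3 -1.1] T [ 0.45 -0.72 -0.  ] gap 23.88740080064126 34.999653082340956 q [-19.   22.8  89.    0.   68.2 -82. ]
```

In the tool's units: -1 degrees / 45 = -0.0222.

```bash
echo '[[[0, 0, -0.0222], [0, 0, 0], 16], [[0, 0, 0], [0, 0, 0], 16]]' > rows.txt && python3 -m inch rows.txt  >/dev/null; python3 go.py 533 -60 137;echo '[[[0, 0, -0.0222], [0, 0, 0], 16], [[0, 0, 0], [0, 0, 0], 16]]' > rows.txt && python3 -m inch rows.txt  >/dev/null; python3 go.py 533 -60 137
```

```text
t 11.7 pos [534.1 -60.4 137.7] tool-axes shift [ 1.2 -0.1  0.7] yaw y 63.99 z [ 6.e-04  7.e-04 -1.e+00] F [ 4.6  2.8 -1.4] T [ 0.51 -0.75 -0.09] gap 23.40115160362313 34.9995971750468 q [-19.   22.8  89.    0.1  68.3 -83. ]
t 11.9 pos [534.1 -60.5 137.7] tool-axes shift [ 1.2 -0.   0.7] yaw y 64.93 z [ 7.e-04  9.e-04 -1.e+00] F [ 4.2  3.1 -0.9] T [ 0.51 -0.65 -0.6 ] gap 23.711585934026253 34.999259635806084 q [-19.   22.8  89.    0.1  68.3 -83.9]
```

In the tool's units: -1 degrees / 45 = -0.0222.

```bash
echo '[[[0, 0, -0.0222], [0, 0, 0], 16], [[0, 0, 0], [0, 0, 0], 16]]' > rows.txt && python3 -m inch rows.txt  >/dev/null; python3 go.py 533 -60 137;echo '[[[0, 0, -0.0222], [0, 0, 0], 16], [[0, 0, 0], [0, 0, 0], 16]]' > rows.txt && python3 -m inch rows.txt  >/dev/null; python3 go.py 533 -60 137
```

```text
t 12.1 pos [534.1 -60.5 137.7] tool-axes shift [ 1.2 -0.   0.7] yaw y 65.88 z [ 8.e-04  1.e-03 -1.e+00] F [ 4.9  2.8 -0.6] T [ 0.45 -0.68 -0.99] gap 24.020219764907186 34.99879030510783 q [-19.   22.8  89.    0.1  68.3 -84.9]
t 12.3 pos [534.3 -60.6 137.7] tool-axes shift [1.4 0.  0.7] yaw y 66.87 z [ 1.2e-03  9.0e-04 -1.0e+00] F [ 5.4  3.  -1.5] T [ 0.41 -0.87 -1.04] gap 23.804883359080236 34.999028351157904 q [-19.   22.8  89.    0.1  68.2 -85.9]
```

The stop shows clearly: torque rose from yaw ≈64° and saturated at about 1 N m. I'll back off the excess twist and side load, firm the grip and check the jaws.

In the tool's units: 0.9 mm / 600 = 0.0015, -0.7 mm / 600 = -0.0012, 1 degrees / 45 = 0.0222.

```bash
echo '[[[0, 0, 0.0222], [-0.0012, 0.0015, 0], 16], [[0, 0, 0.0222], [0, 0, 0], 16], [[0, 0, 0], [0, 0, 0], 16], [[0, 0, 0], [0, 0, 0], 16]]' > rows.txt && python3 -m inch rows.txt 50 >/dev/null; python3 go.py 533 -60 137
python3 - <<'E'
from plant import vision
import cv2,numpy as np
o=[]
for n,(r,c) in(("scene",(130,130)),("top",(165,130))):
    s=vision.snapshot(n);np.savez(f"pics/{n}5.npz",**s);o.append(cv2.resize(s["frame"][r:r+115,c:c+130,::-1],None,fx=3,fy=3,interpolation=2))
cv2.imwrite("pics/a5.png",np.hstack(o))
E
```

```text
t 12.7 pos [534.9 -60.5 137.7] tool-axes shift [ 1.9 -0.3  0.7] yaw y 65.17 z [ 0.e+00 -5.e-04 -1.e+00] F [ 2.7 -0.8 -0.4] T [-0.29 -0.39 -0.26] gap 23.402708315296188 49.999935664236546 q [-18.9  22.9  88.8  -0.   68.3 -84.1]
```

View pics/a5.png

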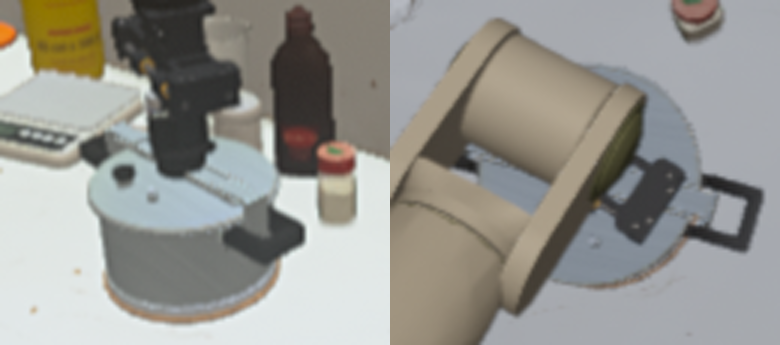

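The clamp jaw has slid out past the flange at (715,205), the lid is still seated, and the pot is in place. Starting the lift gently.

In the tool's units: -3 mm / 600 = -0.005, -2 mm / 600 = -0.0033.

```bash
echo '[[[0, 0, 0], [0, 0, -0.0017], 16], [[0, 0, 0], [0, 0, -0.0033], 16], [[0, 0, 0], [0, 0, -0.005], 16], [[0, 0, 0], [0, 0, -0.005], 16], [[0, 0, 0], [0, 0, -0.005], 16], [[0, 0, 0], [0, 0, -0.005], 16], [[0, 0, 0], [0, 0, 0], 16]]' > rows.txt && python3 -m inch rows.txt >/dev/null; python3 go.py 534.9 -60.5 238
```

```text
t 13.5 pos [534.9 -60.3 153.1] tool-axes shift [ -0.1  -0.2 -84.9] yaw y 65.23 z [ 4.e-04 -2.e-04 -1.e+00] F [ 1.5 -1.2 -7.1] T [-0.21 -0.41 -0.22] gap 23.34276393522994 49.99804884195328 q [-18.9  22.   87.7  -0.   70.3 -84.1]
```

Fz of about -7 N is the lid's weight alone, so it came free. On to the full height.

In the tool's units: -9 mm / 600 = -0.015, -7 mm / 600 = -0.0117.

```bash
echo '[[[0, 0, 0], [0, 0, -0.0067], 16], [[0, 0, 0], [0, 0, -0.0117], 16], [[0, 0, 0], [0, 0, -0.015], 16], [[0, 0, 0], [0, 0, -0.015], 16], [[0, 0, 0], [0, 0, -0.015], 16], [[0, 0, 0], [0, 0, -0.015], 16], [[0, 0, 0], [0, 0, -0.015], 16], [[0, 0, 0], [0, 0, -0.015], 16], [[0, 0, 0], [0, 0, -0.015], 16], [[0, 0, 0], [0, 0, -0.0117], 16], [[0, 0, 0], [0, 0, -0.0067], 16], [[0, 0, 0], [0, 0, 0], 16]]' > rows.txt && python3 -m inch rows.txt >/dev/null;echo '[[[0, 0, 0], [0, 0, 0], 16], [[0, 0, 0], [0, 0, 0], 16], [[0, 0, 0], [0, 0, 0], 16], [[0, 0, 0], [0, 0, 0], 16]]' > rows.txt && python3 -m inch rows.txt >/dev/null; python3 go.py 534.9 -60.5 238
python3 - <<'E'
from plant import vision
from h import *
o=[]
for n,(r,c) in(("scene",(90,130)),("top",(165,130))):
    s=vision.snapshot(n);np.savez(f"pics/{n}6.npz",**s);o.append(cv2.resize(s["frame"][r:r+150,c:c+130,::-1],None,fx=3,fy=3,interpolation=2))
    P=cloud(s);F=s["frame"];d=np.hypot(P[:,:,0]-534,P[:,:,1]+60)
    m=(d<100)&(d>60)&(P[:,:,2]>222)&(P[:,:,2]<242)&(F.min(2)>100);q=P[m]
    A=np.c_[q[:,:2]-[534,-60],np.ones(len(q))];x=np.linalg.lstsq(A,q[:,2],rcond=None)[0];res=q[:,2]-A@x;k=abs(res)<4;x=np.linalg.lstsq(A[k],q[k,2],rcond=None)[0]
    print(n,len(q),"tilt deg",np.degrees(x[:2]).round(2),"z",x[2].round(1))
cv2.imwrite("pics/a6.png",np.hstack(o))
E
```

```text
t 15.1 pos [534.8 -60.2 237.4] tool-axes shift [-0.2 -0.2 -0.6] yaw y 65.21 z [-4.e-04  2.e-04 -1.e+00] F [-0.8  1.  -7.3] T [-0.03  0.02 -0.01] gap 23.317552380520862 49.99780487269163 q [-18.9  18.3  80.    0.   81.8 -84.1]
scene 750 tilt deg [0.61 0.54] z 230.3
top 1371 tilt deg [-0.34  0.73] z 229.7
```

View pics/a6.png

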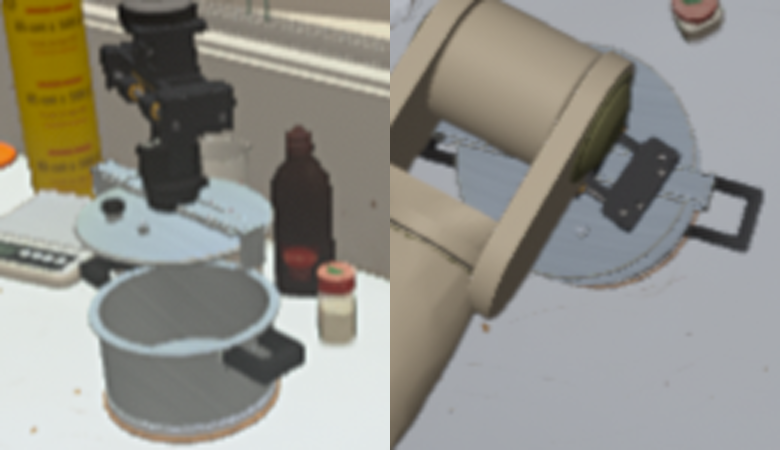

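The lid hangs level, tilted less than 1°, with its face about 99 mm above where it sat and over the open pot. The pot is on its trivet and the hold is steady, so I'm handing in.

```bash
python3 -c "
from plant import env
print(env.finish_job())"
```

```text
the job is handed in; nothing more can be done
None
```

The cooker is open and handed in, with no verdict returned: the knob was turned to its stop with the lid still seated, and the lid is held level (within 1°) about 99 mm above the rim, the pot still on its trivet.

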